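# Park the findings crate behind the rack lip

## Task

Slide the red crate of heel lifts square into the mouth of the plywood rack and push it up the ramp, without lifting it, until its rear edge drops down behind the steel lip. Then draw it back with a light tug so that it bears on the lip, and leave it sitting flat in the bay, touching the lip. Be gentle with the rubber buffer and the lip, and leave the hammer, the jar and the tray alone.

Things in the scene. Friction and masses are not known exactly. Their poses are not given: they have to be found in the camera images.
- rack: Plywood stock rack fixed to the bench. Origin: bench level, centre line, under the bay-side face of the steel lip; x points uphill along the rack, y across, z up. The ramp rises straight from bench level at x = -125 to 34.5 high at x = -5, where the lip is; then comes the level bay. Wooden side rails, inner faces at y = +-54, stand 24 above the ramp and, beside the bay, 58 above the bench.
- rack_mouth (a point): Foot of the ramp, on the rack's centre line at bench level (rack x = -125). Two flared guides 24 mm high widen the mouth from 108 between the rails at x = -114 to about 125 at x = -160.
- bay_floor (a point): Middle of where the crate rests at home: rack x = 60, on the level bay floor, 22 mm above the bench. The floor runs from the lip to x = 160.
- lip: Bright steel strip across the top of the ramp, 4 mm thick, its top 34.5 mm above the bench, level with the ramp's top edge and 12.5 mm above the bay floor. Origin as the rack's: bench level under its bay-side face; the face looks along +x. Fixed; it bears a tug of 1.5 to 20 N from the crate.
- buffer: Black rubber buffer pad at the bay's far end, 70 mm wide, 26 mm high; origin in the middle of the face that looks at the lip, 38 mm above the bench. The face stands 132 mm from the lip, so the 120 mm crate has 12 mm of play in the bay. It gives on a spring (1.8 N per mm) for 6 mm, then is solid; it must not take more than 20 N.
- crate: Open-topped red wooden crate of heel lifts, 120 long (its x), 100 wide, 60 high; walls 8 thick, floor 6; 0.5 to 0.85 kg. Origin: centre of its underside; x points to its front, which goes up first. The rear half (x = -52 to 1) is empty, so a finger fits inside the rear wall. It starts on the bench before the rack's mouth, up to 25 mm off the centre line and 0.25 rad askew.
- crate_rear (a point): Middle of the crate's rear bottom edge (x = -60, y = 0, z = 0 of the crate). When home it lies at the lip's bay-side face, on the bay floor. On the way, once the crate's middle has passed the lip its nose drops to the bay floor and this point rises by about 20 mm: a finger that presses hard there holds it down and jams it.
- hammer: Hammer with a pale wooden handle, 220 long, lying on the bench on the robot's side of the rack. Leave alone.
- jar: Amber glass jar with a brass cap, 56 across, 75 high, standing beyond the rack; origin at the centre of its base. Leave alone.
- tray: Black plastic tray of rivets, 90 x 70 x 22, beyond the rack; origin at the centre of its underside. Leave alone.

How it is judged:
On the way, in this order (a step that is already met when the one before it is completed fails the run):
1. the crate stands square on the ramp, between the rails, its rear edge still below the lip (x of crate_rear in the frame of rack between -0.15 and -0.01 m and angle between the y axis of crate and the y axis of rack, either way round below 0.1 rad and y of crate in the frame of rack between -0.012 and 0.012 m and contact force between crate and rack above 0.3 N), for 0.2 s.
2. the crate's rear edge has dropped behind the lip onto the bay floor (x of crate_rear in the frame of rack above -0.002 m and z of crate_rear in the frame of rack below 0.026 m and angle between crate's own z axis and vertical below 0.06 rad), for 0.1 s.
3. the crate is tugged back against the lip with at least 1.5 N (contact force between crate and lip above 1.5 N and z of crate_rear in the frame of rack below 0.026 m and contact force between the fingers and crate above 1.5 N), for 0.2 s.
At the end, for the whole second after the job is handed in: The crate rests flat (within 0.05 rad) in the bay, square to the rack (0.06 rad), its rear edge down behind the lip (less than 4 mm above the bay floor) and within 2.5 mm of the lip's face, at rest and released; hammer, jar and tray within 15 mm of where they were (x of crate_rear in the frame of rack between -0.002 and 0.0025 m and z of crate_rear in the frame of rack below 0.026 m and angle between crate's own z axis and vertical below 0.05 rad and angle between the y axis of crate and the y axis of rack, either way round below 0.06 rad and linear speed of crate below 0.01 m/s and distance of each of hammer, jar, tray from where it was at the start of the episode below 0.015 m); the robot touches nothing.
It fails at once if the crate is pressed on the lip with more than 20 N (contact force between crate and lip above 20 N).
It fails at once if the crate is pressed on the rubber buffer with more than 20 N (contact force between crate and buffer above 20 N).
It fails at once if the crate is lifted (its underside's centre more than 50 mm above the bench) (z of crate in the frame of rack above 0.05 m).
It fails at once if the crate is tipped by more than 0.5 rad (angle between crate's own z axis and vertical above 0.5 rad).
It fails at once if the hammer, jar or tray is moved by more than 15 mm (distance of any of hammer, jar, tray from where it was at the start of the episode above 0.015 m).
It also fails if it takes over 70 s, if anything falls off the work surface, if the arm or the gripper's body presses on something with over 40 N, if the wrist force passes 120 N, or if a joint passes its speed limit or range.

## Robot

A 6-joint arm with a two-finger parallel gripper is mounted at the origin on the work surface. World frame = base frame: x ahead of the robot, y to its left, z up, the work surface at z = 0. Lengths are in m, angles in rad, forces in N, time in s.
With the tool pointing down it reaches from about 0.35 to 0.85 m from the base axis. Payload 8.1 kg.
Tool frame: the origin (TCP) lies on the centre line of the jaws, within the pads' length; the fingertips stand robot.tips_ahead ahead of it and the grasp point (between the pads) lies 8 mm behind it (robot.tips_ahead is the distance from the TCP to the fingertips, in m); z points along the fingers, y is the direction in which the jaws open and shut (so a half turn about z gives the same grasp; the last joint's range is limited). The gripper opens to 93 mm and grips with 3 to 60 N. Pads are 15 mm wide; open, the fingers measure 128 mm over their backs; the gripper's body (75 mm by 188 mm) begins 65 mm behind the grasp point.
Start: joints at [-1.393, 0.13, 1.488, -0, 1.523, -0.085], TCP at [0.156, -0.579, 0.23] pointing down, gripper open.
Joint ranges: [-2.96, 2.96], [-0.89, 2.26], [0.02, 2.5], [-1.34, 4.48], [0, 2.73], [-2.66, 2.66]. Speed limits (rad/s): [2.39, 2.39, 2.79, 3.14, 3.14, 3.14].

## Interface

Orientations are given as a rotation vector (axis times angle).
In Python, from plant import monitor, eyes, job, robot gives the robot as it stands.
- The arm moves only by the tool servo_tool, never from a script. Its argument "plan" is a list that holds one entry, the list of rows, each a list of 7 numbers: the closure, from -1 (fully open) to 1 (shut), so that 0 is half open, then the shift along the world's x, y, z in mm, then the turn, a rotation vector about the world's x, y, z in rad. In form: [[[hand, dx, dy, dz, ax, ay, az], ...]]. A call has 1 to 12 rows; each row shifts and turns the commanded pose from where the row before left it; what a row does not reach is not made up. A row lasts 1/10 s, in which the tool goes at most 50 mm and 8.59 degrees, less where a joint would pass 70% of its speed; a pose out of reach is approached as far as the arm can. A call with a gripper value outside its range is refused whole. The fingers move at their own pace and stop on an object; "force" is the grip in N (left out, the last holds). Time passes only in rows, so rows that do not move let the fingers close. It gives the time, the measured TCP pose, the force and the opening at its end, in the units of the state.
- monitor.read_state(): the state, without advancing time (a new reading comes with each control period).
- eyes.read_camera(name): name is "scene" or "top" or "wrist"; returns the picture (400x640x3 uint8, red, green, blue); there is no depth.
- eyes.camera_info(name): a dict with "mtx" (3x3 intrinsics, pixels), "D" ([k1, k2, p1, p2, k3] as OpenCV has them; the pictures are not rectified), "R" (3x3) and "t" (3): a world point X has camera coordinates R X + t. Camera axes: x right, y down, z forward; pixel columns grow to the right and rows downward; lengths in m; the calibration is good to about 2 mm. A picture is of the moment at which its call begins: read the wrist's pose just before it. camera_info takes no time and is no camera call; for the wrist camera it gives the pose at the moment of the call.
- job.close_job(): hands the job in, once; it reports no verdict.
The state is a dict: "t": time; "q": joint angles; "dq": joint speeds; "joint_torque": joint torques, N m; "tool_pos": TCP position; "orientation": TCP orientation; "force": force on the tool from outside, world axes, zero at the start; "wrist_torque": the same for the moment, N m; "opening": finger opening in m.
Only numpy, scipy, OpenCV 4.12 (cv2) and the standard library are available. Lean on these libraries where they do the work, as an engineer would, in place of code of your own. Each camera call takes 0.05 s, during which the arm holds its last target. There are 200 camera calls.

## Working session

There is one attempt and no reset: what is moved stays moved. The work goes in short steps, Python scripts to look and compute and a tool call to move; the robot and the scene stay as the last step left them, time stands still between calls to the robot, and variables do not carry over. Pictures are saved under pics/ and viewed, about 8 in all and at most 12, crops included, and the job is handed in when it is done.

Besides the shell and the picture viewer there is one more tool, called after "Request:" as a command line: name --argument value ..., lists and objects as JSON in quotes. servo_tool: Moves the arm, as the interface text tells. Its arguments: {"type":"object","properties":{"plan":{"type":"array"},"force":{"type":"number"}},"required":["plan"]}

```bash
ls; mkdir -p pics; python3 - <<'E'
from plant import monitor, eyes, job, robot
import cv2
s=monitor.read_state();print(s, robot.tips_ahead)
for n in ("scene","top"):
    cv2.imwrite(f"pics/{n}0.png",eyes.read_camera(n)[:,:,::-1]); print(n,eyes.camera_info(n))
E
```

```text
pics
{'t': 0.0, 'q': array([-1.39337536e+00,  1.31154539e-01,  1.48925529e+00, -3.55442781e-05,
        1.52299779e+00, -8.54110912e-02]), 'dq': array([-0.00024001,  0.00151359,  0.00055993,  0.00115705,  0.00141445,
       -0.00061863]), 'joint_torque': array([-1.05027168e-03, -5.59857774e+01, -4.91758668e+01,  7.64900562e-02,
        3.55262915e-02, -1.63917980e-04]), 'tool_pos': array([ 0.15579652, -0.57885955,  0.22860456]), 'orientation': array([-3.11270759e+00, -4.11433643e-01,  1.86711230e-04]), 'force': array([-0.31427631,  0.32610821,  0.13532898]), 'wrist_torque': array([ 0.01049927, -0.0095493 , -0.03728366]), 'opening': 0.0928765227545666} 0.011
scene {'mtx': array([[420.75082681,   0.        , 318.14695687],
       [  0.        , 420.75082681, 205.34849223],
       [  0.        ,   0.        ,   1.        ]]), 'D': array([0.02222605, 0.        , 0.        , 0.        , 0.        ]), 'R': array([[-0.8676754 ,  0.49710061, -0.00551278],
       [ 0.33178523,  0.57079264, -0.75107545],
       [-0.37021341, -0.65351875, -0.66019337]]), 't': array([ 0.48868497, -0.14312686,  1.11484849])}
top {'mtx': array([[502.51034247,   0.        , 320.94229739],
       [  0.        , 502.51034247, 201.62103428],
       [  0.        ,   0.        ,   1.        ]]), 'D': array([-0.13549325,  0.        ,  0.        ,  0.        ,  0.        ]), 'R': array([[ 0.01435052, -0.99985935,  0.00867955],
       [-0.98776228, -0.01552408, -0.15519241],
       [ 0.15530532, -0.00634624, -0.98784613]]), 't': array([-0.03512224,  0.58936075,  0.92352125])}
```

View pics/top0.png

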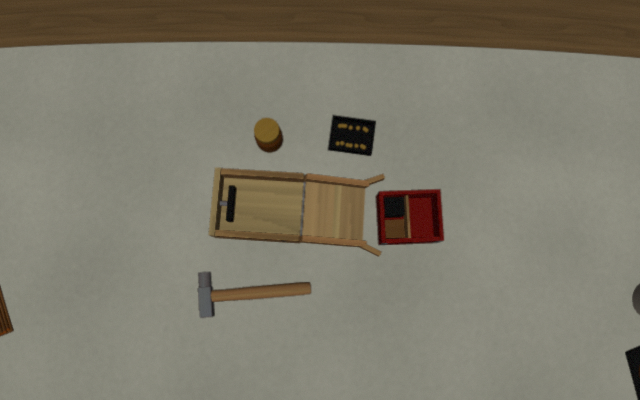

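View pics/scene0.png

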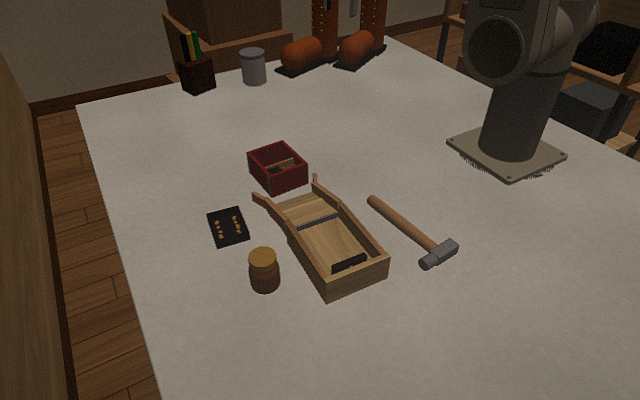

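The top view shows the rack running left, which is world +y, with its mouth near (370,212). The crate is at (410,217) and its front faces left, the dark block being the filled half. The hammer is on the near side; the jar and tray are beyond. I'll enlarge the crate and rack next.

```bash
python3 - <<'E'
import cv2
im=cv2.imread("pics/top0.png")[155:265,200:460]
im=cv2.convertScaleAbs(im,alpha=1.7)
cv2.imwrite("pics/c0.png",cv2.resize(im,None,fx=3,fy=3,interpolation=cv2.INTER_CUBIC))
E
```

```text
(no output)
```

View pics/c0.png

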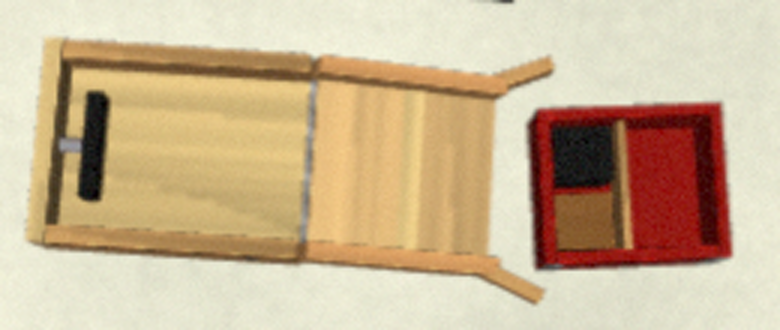

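```bash
cat > h.py <<'E'
import numpy as np, cv2
from plant import monitor, eyes
from scipy.optimize import least_squares, minimize
I=eyes.camera_info("top"); RV=cv2.Rodrigues(I["R"])[0]
def proj(P): return cv2.projectPoints(np.asarray(P,float),RV,I["t"],I["mtx"],I["D"])[0][:,0]
def place(P,p):
    c,s=np.cos(p[2]),np.sin(p[2]); P=np.asarray(P,float)
    return np.c_[p[0]+c*P[:,0]-s*P[:,1],p[1]+s*P[:,0]+c*P[:,1],P[:,2]]
BOX=np.array([[x,y,z] for x in(-.06,.06) for y in(-.05,.05) for z in(0,.06)])
def crate(im,p0,S=8,z=0.0):   # im RGB; flat crate on z
    r,g,b=[im[...,k].astype(int) for k in range(3)]
    m=((r>50)&(r>2.2*g)&(r>2.2*b)).astype(np.uint8)
    n,l,st,_=cv2.connectedComponentsWithStats(m); k=1+st[1:,4].argmax()
    hull=cv2.convexHull(np.argwhere(l==k)[:,::-1].astype(np.int32)); x0,y0=hull[:,0].min(0)-10
    M=np.zeros((90*S,110*S),np.uint8)
    cv2.fillConvexPoly(M,((hull[:,0]+0.0-(x0,y0)+.5)*S).astype(np.int32),1)
    k=np.ones((S,S),np.uint8); M=cv2.dilate(M,k)
    def f(p):
        q=cv2.convexHull(((proj(place(BOX+(0,0,z),p))+.5-(x0,y0))*S).astype(np.int32))
        N=np.zeros_like(M); cv2.fillConvexPoly(N,q,1)
        return np.count_nonzero(M^N)/np.count_nonzero(M)
    r=minimize(f,p0,method="Nelder-Mead",options=dict(initial_simplex=np.array(p0)+np.array([[0,0,0],[.01,0,0],[0,.01,0],[0,0,.1]])))
    return r.x,r.fun
RACK=[0.59,0.05,np.pi/2]
def to_rack(P,r):
    c,s=np.cos(r[2]),np.sin(r[2]); d=np.asarray(P)-r[:2]; return d@np.array([[c,-s],[s,c]])
E
python3 - <<'E'
from h import *
off=np.array([200,155])
obs=[((0,-54,34.5),(311,81)),((0,54,58),(303,239)),((0,-54,58),(313,74)),((132,-35,51),(109,94)),((132,35,51),(103,199)),((-125,-54,0),(497,94)),((-125,54,0),(490,257))]
W=np.array([o[0] for o in obs])/1e3; px=(np.array([o[1] for o in obs])+.5)/3-.5+off
f=lambda p:(proj(place(W,p))-px).ravel()
r=least_squares(f,RACK,loss="soft_l1"); print("rack",r.x); print(f(r.x).reshape(-1,2).round(2))
im=cv2.imread("pics/top0.png")[:,:,::-1]
c,e=crate(im,[.585,-.18,1.6]); print("crate",c,e)
rel=to_rack(c[:2],r.x); print("crate in rack",rel, c[2]-r.x[2])
print("crate corners px",proj(place(BOX,c)).round(1).tolist())
E
```

```text
rack [0.57831245 0.00926119 1.53880642]
[[ 0.68 -0.73]
 [ 0.1   0.28]
 [-0.29 -0.79]
 [-0.8  -0.24]
 [-1.44  0.68]
 [ 0.44  1.17]
 [ 1.   -0.21]]
crate [ 0.56481882 -0.20207756  1.63996352] 0.08854265808809533
crate in rack [-0.21166221  0.00672718] 0.1011571033420322
crate corners px [[434.4, 192.9], [441.5, 187.5], [438.7, 241.6], [446.2, 239.2], [376.3, 195.9], [379.9, 190.7], [379.8, 245.1], [383.7, 242.9]]
```

```bash
python3 - <<'E'
from h import *
im=cv2.imread("pics/top0.png"); r,g,b=[im[...,k].astype(int) for k in (2,1,0)]
m=((r>50)&(r>2.2*g)&(r>2.2*b))[180:255,365:455]; print(np.argwhere(m).min(0)+(180,365),np.argwhere(m).max(0)+(180,365))
rk=[.5783,.00926,1.5388]; c=[.5648,-.2021,1.640]
o=cv2.convertScaleAbs(im[155:265,200:460],alpha=1.7); o=cv2.resize(o,None,fx=3,fy=3,interpolation=cv2.INTER_CUBIC)
def ln(P,p,col):
    q=((proj(place(np.array(P)/1e3,p))-(200,155)+.5)*3-.5); cv2.polylines(o,[(q*8).astype(np.int32)],False,col,1,cv2.LINE_AA,3)
for z in(0,60): ln([(-60,-50,z),(60,-50,z),(60,50,z),(-60,50,z),(-60,-50,z)],c,(255,255,0) if z else (255,0,255))
for s in(-1,1): ln([(-160,62.5*s,24),(-114,54*s,24),(-5,54*s,58),(160,54*s,58)],rk,(255,0,0))
ln([(0,-54,34.5),(0,54,34.5)],rk,(0,200,0)); ln([(132,-35,51),(132,35,51)],rk,(0,0,255)); ln([(-125,-54,0),(-125,54,0)],rk,(0,200,0))
cv2.imwrite("pics/o0.png",o)
E
```

```text
[190 377] [243 442]
```

View pics/o0.png

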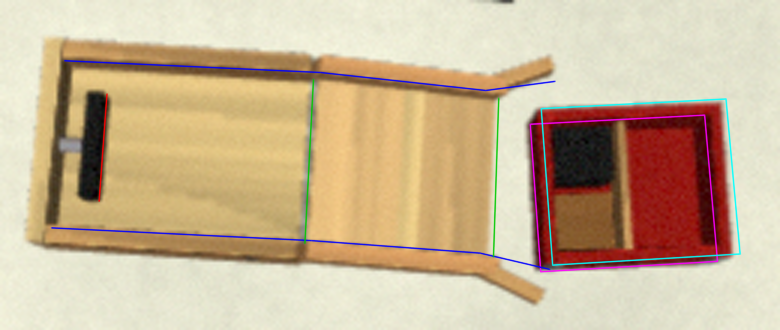

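The overlay fits the rack to within 1–2 px. The true crate sits about 3 mm further forward and less turned than its fit: yaw is about 1.62 and the rear wall's middle is near (0.568, -0.254). Next I'll go above the rear wall.

Request:
servo_tool --plan '[[[-1,35,27,0,0,0,-0.018],[-1,35,27,0,0,0,-0.018],[-1,35,27,0,0,0,-0.018],[-1,35,27,0,0,0,-0.018],[-1,35,27,0,0,0,-0.018],[-1,35,27,0,0,0,-0.018],[-1,35,27,0,0,0,-0.018],[-1,35,27,0,0,0,-0.018],[-1,35,27,0,0,0,-0.018],[-1,35,27,0,0,0,-0.018],[-1,35,27,0,0,0,-0.018],[-1,27,27,0,0,0,-0.015]]]'

```text
t: 1.3
tool_pos: [0.5693, -0.2537, 0.229]
orientation: [-3.14, -0.078, 0.001]
force: [-0.8, 0.0, -0.2]
opening: 0.0931
```

```bash
python3 - <<'E'
from h import *
s=monitor.read_state(); print(s["t"],s["tool_pos"],s["orientation"],s["force"])
Rt=cv2.Rodrigues(s["orientation"])[0]; print(Rt.round(3))
i=eyes.camera_info("wrist"); im=eyes.read_camera("wrist")
q=[]
c=np.array([.565,-.199,1.62])
P=place([(-.06,-.05,.06),(-.06,.05,.06),(-.052,0,.06),(-.06,0,.06)],c); print(cv2.projectPoints(P,cv2.Rodrigues(i["R"])[0],i["t"],i["mtx"],i["D"])[0][:,0].round(1)); np.savez("w1.npz",**i)
cv2.imwrite("pics/w1.png",im[:,:,::-1])
E
```

```text
1.3 [ 0.56928747 -0.2536897   0.22896668] [-3.14010921e+00 -7.79266836e-02  8.52880856e-04] [-0.75021413  0.04305621 -0.19305713]
[[ 0.999  0.05  -0.001]
 [ 0.05  -0.999  0.001]
 [-0.001 -0.001 -1.   ]]
[[326.3 142.4]
 [325.9 232. ]
 [318.8 188.8]
 [326.1 188.8]]
```

View pics/w1.png

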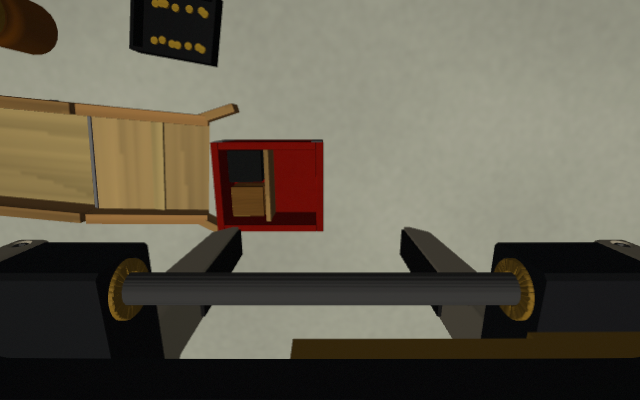

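```bash
cat >> h.py <<'E'
def back(px,z,i):
    n=cv2.undistortPoints(np.array(px,float).reshape(-1,1,2),i["mtx"],i["D"])[:,0]
    d=np.c_[n,np.ones(len(n))]@i["R"]; C=-i["R"].T@i["t"]; return C+d*((z-C[2])/d[:,2])[:,None]
E
python3 - <<'E'
from h import *
i=np.load("w1.npz")
for n,px,z in(("lip",[(89,118),(94,208)],.0345),("foot",[(209,123),(210,210)],0),("railtop ramp far",[(77,114),(207,123)],.024),("crate rear top",[(323,140),(323,230)],.06),("crate front top",[(212,141),(219,230)],.06),("guide tips in",[(239,110),(219,230)],.024)):
    P=back(px,z,i); d=P[1]-P[0]; print(n,P[:,:2].round(4).tolist(),np.linalg.norm(d).round(4),"ang",np.arctan2(d[1],d[0]).round(3))
E
```

```text
lip [[0.6303, 0.0103], [0.525, 0.0184]] 0.1056 ang 3.065
foot [[0.6308, -0.1119], [0.5191, -0.1089]] 0.1118 ang 3.114
railtop ramp far [[0.6339, 0.0314], [0.631, -0.1183]] 0.1497 ang -1.59
crate rear top [[0.6202, -0.2528], [0.5203, -0.258]] 0.1 ang -3.09
crate front top [[0.6134, -0.136], [0.5143, -0.1403]] 0.0992 ang -3.099
guide tips in [[0.6473, -0.1555], [0.5007, -0.128]] 0.1491 ang 2.957
```

Seen from the wrist, the rear wall's outer face is at (0.5703, -0.2554) and is 100 mm long, as it must be. The crate's yaw is 1.622 and the rack's about 1.535. I'll close to 36 mm, straddle the wall and grip it lightly.

Request:
servo_tool --plan '[[[0.22,1,2,-25,0,0,0],[0.22,0,0,-25,0,0,0],[0.22,0,0,-25,0,0,0],[0.22,0,0,-15,0,0,0],[0.22,0,0,-10,0,0,0],[0.22,0,0,-25,0,0,0],[0.22,0,0,-25,0,0,0],[0.22,0,0,-20,0,0,0],[0.22,0,0,-13,0,0,0],[0.22,0,0,0,0,0,0]]]' --force 10

```text
t: 2.35
tool_pos: [0.5677, -0.2529, 0.0449]
orientation: [-3.139, -0.078, 0.004]
force: [0.1, 0.4, -0.3]
opening: 0.0363
```

Request:
servo_tool --plan '[[[0.9,0,0,0,0,0,0],[0.9,0,0,0,0,0,0],[0.9,0,0,0,0,0,0],[0.9,0,0,0,0,0,0],[0.9,0,0,0,0,0,0],[0.9,0,0,0,0,0,0]]]' --force 10

```text
t: 2.95
tool_pos: [0.5695, -0.2532, 0.0477]
orientation: [3.141, 0.079, 0.002]
force: [-1.3, 3.6, 7.5]
opening: 0.0079
```

Request:
servo_tool --plan '[[[0.9,0,0,0,0,0,-0.015],[0.9,-1,0,0,0,0,-0.018],[0.9,0,0,0,0,0,-0.018],[0.9,0,0,0,0,0,-0.018],[0.9,0,0,0,0,0,-0.018],[0.9,0,0,0,0,0,0]]]'

```text
t: 3.55
tool_pos: [0.5685, -0.2536, 0.0477]
orientation: [3.14, -0.059, 0.002]
force: [-0.1, 4.1, 7.1]
opening: 0.0086
```

```bash
python3 - <<'E'
from h import *
s=monitor.read_state(); print(s["t"],s["tool_pos"],s["orientation"],s["force"],s["opening"])
Rt=cv2.Rodrigues(s["orientation"])[0]; print(Rt.round(3))
i=eyes.camera_info("wrist"); im=eyes.read_camera("wrist"); np.savez("w2.npz",**i)
cv2.imwrite("pics/w2.png",im[:,:,::-1]); t=eyes.read_camera("top")[155:265,200:460,::-1]; t=cv2.resize(cv2.convertScaleAbs(t,alpha=1.7),None,fx=3,fy=3,interpolation=cv2.INTER_CUBIC)
cv2.imwrite("pics/t2.png",t)
E
```

```text
3.55 [ 0.56848664 -0.25357104  0.04767151] [ 3.14043428e+00 -5.93985973e-02  2.00770304e-03] [-0.14005812  4.07821465  7.11418499] 0.00860020996252033
[[ 0.999 -0.038  0.001]
 [-0.038 -0.999 -0.001]
 [ 0.001  0.001 -1.   ]]
```

View pics/t2.png

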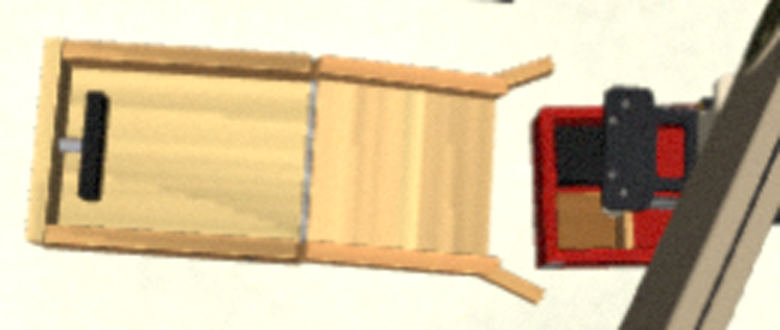

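View pics/w2.png

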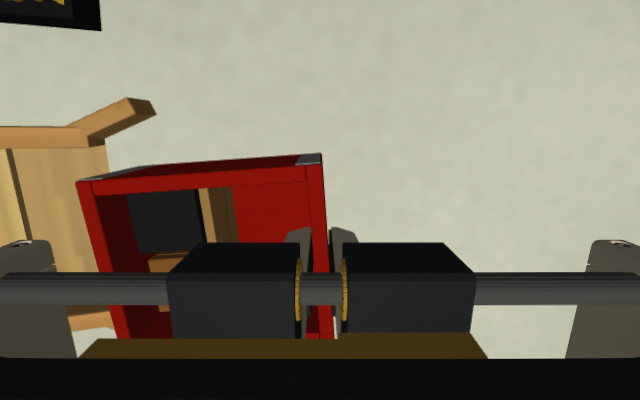

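```bash
python3 - <<'E'
from h import *
i=np.load("w2.npz")
for n,px,z in(("crate far top",[(77,182),(322,164)],.06),("rear top",[(322,164),(330,320)],.06),("rail top far inner",[(0,147),(80,147)],.024),("foot",[(106,146),(112,325)],0)):
    P=back(px,z,i); d=P[1]-P[0]; print(n,P[:,:2].round(4).tolist(),np.linalg.norm(d).round(4),"ang",np.arctan2(d[1],d[0]).round(3))
E
```

```text
crate far top [[0.613, -0.1376], [0.6172, -0.2558]] 0.1182 ang -1.535
rear top [[0.6172, -0.2558], [0.5328, -0.257]] 0.0843 ang -3.127
rail top far inner [[0.6299, -0.0668], [0.628, -0.1143]] 0.0475 ang -1.61
foot [[0.627, -0.1128], [0.4912, -0.0887]] 0.1379 ang 2.966
```

The crate only turned to about 1.60, because the 10 N grip slipped. I'll regrip square to it at 40 N and turn again.

Request:
servo_tool --plan '[[[0.5,0,0,0,0,0,0],[0.5,0,0,0,0,0,0.03],[0.5,0,0,0,0,0,0.035],[0.5,0,0,0,0,0,0],[0.95,0,0,0,0,0,0],[0.95,0,0,0,0,0,0],[0.95,0,0,0,0,0,0],[0.95,0,0,0,0,0,0]]]' --force 40

```text
t: 4.45
tool_pos: [0.5678, -0.2535, 0.0465]
orientation: [3.141, 0.044, -0.0]
force: [-0.4, -0.4, -0.6]
opening: 0.0076
```

Request:
servo_tool --plan '[[[0.95,0,0,0,0,0,-0.016],[0.95,0,0,0,0,0,-0.016],[0.95,0,0,0,0,0,-0.016],[0.95,0,0,0,0,0,-0.016],[0.95,0,0,0,0,0,-0.01],[0.95,0,0,0,0,0,0]]]'

```text
t: 5.05
tool_pos: [0.5677, -0.2533, 0.0465]
orientation: [-3.14, 0.073, 0.001]
force: [-2.2, 0.6, -1.0]
opening: 0.0078
```

```bash
python3 - <<'E'
from h import *
s=monitor.read_state(); print(s["t"],s["tool_pos"],s["orientation"],s["force"],s["opening"])
i=eyes.camera_info("wrist"); im=eyes.read_camera("wrist"); np.savez("w3.npz",**i)
cv2.imwrite("pics/w3.png",im[:,:,::-1])
E
```

```text
5.05 [ 0.56771659 -0.25328277  0.04648166] [-3.14047452e+00  7.33787053e-02  5.86495758e-04] [-2.23495833  0.58773388 -1.01087058] 0.0077843525122480274
```

View pics/w3.png

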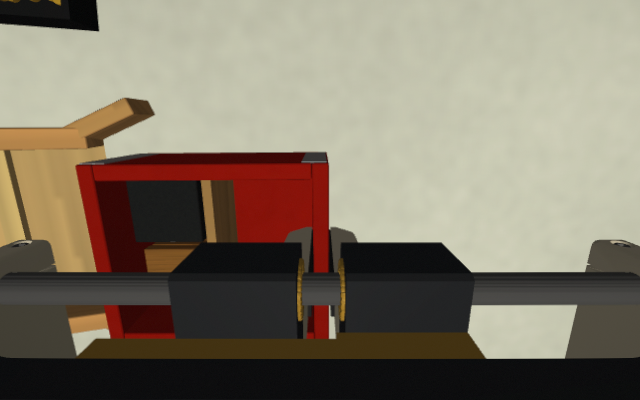

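The far edge runs from (77,165) to (328,163), parallel to the rail, so the crate is square and centred within about 1 mm. I'll push it 26 mm gripped, then loosen the grip and go on with the outer finger only.

Request:
servo_tool --plan '[[[0.95,0.2,5,0,0,0,0],[0.95,0.2,6,0,0,0,0],[0.95,0.2,6,0,0,0,0],[0.95,0.2,6,0,0,0,0.01],[0.95,0.1,3,0,0,0,0],[0.95,0,0,0,0,0,0],[0.48,0,0,0,0,0,0],[0.48,0,0,0,0,0,0],[0.48,0,0,0,0,0,0]]]'

```text
t: 6.0
tool_pos: [0.5691, -0.2277, 0.047]
orientation: [3.141, -0.057, 0.001]
force: [-0.3, -0.5, -0.5]
opening: 0.0231
```

Request:
servo_tool --plan '[[[0.48,0.2,6,0,0,0,0],[0.48,0.2,6,0,0,0,0],[0.48,0.2,6,0,0,0,0],[0.48,0.2,6,0,0,0,0],[0.48,0.2,6,0,0,0,0],[0.48,0.2,6,0,0,0,0],[0.48,0.2,6,0,0,0,0]]]'

```text
t: 6.7
tool_pos: [0.5704, -0.1859, 0.047]
orientation: [3.139, -0.057, 0.001]
force: [0.6, -4.5, -0.4]
opening: 0.0245
```

Request:
servo_tool --plan '[[[0.48,0.2,6,0,0,0,0],[0.48,0.2,6,0,0,0,0],[0.48,0.2,6,0,0,0,0],[0.48,0.2,6,0,0,0,0],[0.48,0.2,6,0,0,0,0],[0.48,0.2,6,0,0,0,0],[0.48,0.2,6,0,0,0,0],[0.48,0.2,6,0,0,0,0]]]'

```text
t: 7.5
tool_pos: [0.5717, -0.1368, 0.0465]
orientation: [-3.141, 0.057, 0.0]
force: [-0.1, -3.7, -1.4]
opening: 0.0245
```

Request:
servo_tool --plan '[[[0.48,0.2,6,0,0,0,0],[0.48,0.2,6,0,0,0,0],[0.48,0.2,6,0,0,0,0],[0.48,0.2,6,1,0,0,0],[0.48,0.2,6,1,0,0,0],[0.48,0.2,6,2,0,0,0],[0.48,0.2,6,2,0,0,0]]]'

```text
t: 8.2
tool_pos: [0.5733, -0.095, 0.0529]
orientation: [3.141, -0.057, 0.0]
force: [0.4, -4.3, -1.4]
opening: 0.0243
```

```bash
python3 - <<'E'
from h import *
s=monitor.read_state(); print(s["t"],s["tool_pos"],s["orientation"],s["force"],s["opening"])
a=eyes.read_camera("scene")[150:310,230:400,::-1]; a=cv2.resize(cv2.convertScaleAbs(a,alpha=1.6),None,fx=3.5,fy=3.5,interpolation=cv2.INTER_CUBIC)
cv2.imwrite("pics/s4.png",a)
E
```

```text
8.2 [ 0.57326087 -0.09497906  0.05290805] [ 3.14092738e+00 -5.67915289e-02  1.52336842e-04] [ 0.36631814 -4.33748196 -1.36254581] 0.024339929882884623
```

View pics/s4.png

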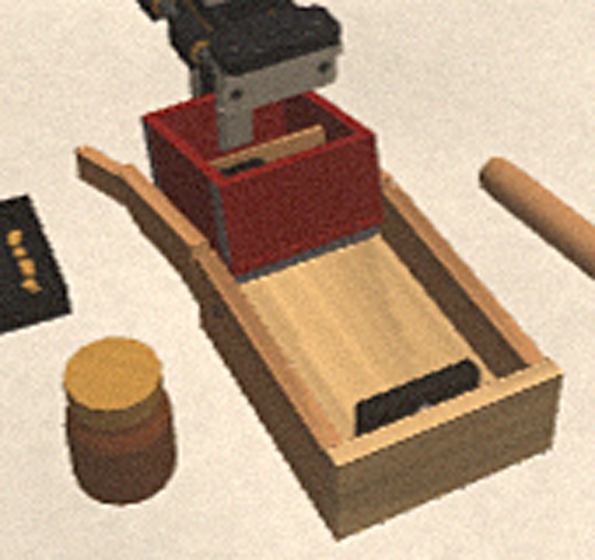

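The crate is square between the rails, with its nose over the lip. I'll go on, raising the tips to 62 mm before the nose drops.

Request:
servo_tool --plan '[[[0.48,0.2,5,2.5,0,0,0],[0.48,0.2,5,2.5,0,0,0],[0.48,0.2,5,2.5,0,0,0],[0.48,0.2,5,2.5,0,0,0],[0.48,0.2,5,2.5,0,0,0],[0.48,0.1,4,2.5,0,0,0],[0.48,0.1,4,2.5,0,0,0],[0.48,0.1,4,2.5,0,0,0],[0.48,0.1,3,0,0,0,0]]]'

```text
t: 9.15
tool_pos: [0.5757, -0.0558, 0.0743]
orientation: [3.14, -0.057, 0.004]
force: [-0.4, -7.5, 3.7]
opening: 0.0246
```

Request:
servo_tool --plan '[[[0.48,0.1,3,0,0,0,0],[0.48,0.1,3,0,0,0,0],[0.48,0.1,3,0,0,0,0],[0.48,0.1,3,0,0,0,0],[0.48,0.1,3,0,0,0,0],[0.48,0.1,3,0,0,0,0],[0.48,0.1,3,0,0,0,0],[0.48,0,0,0,0,0,0]]]'

```text
t: 9.95
tool_pos: [0.575, -0.0336, 0.0723]
orientation: [-3.141, 0.056, 0.001]
force: [0.5, 0.1, -1.1]
opening: 0.0239
```

```bash
python3 - <<'E'
from h import *
s=monitor.read_state(); print(s["t"],s["tool_pos"],s["orientation"],s["force"],s["opening"])
a=eyes.read_camera("scene")[150:310,230:400,::-1]; a=cv2.resize(cv2.convertScaleAbs(a,alpha=1.6),None,fx=3.5,fy=3.5,interpolation=cv2.INTER_CUBIC)
cv2.imwrite("pics/s5.png",a)
E
```

```text
9.95 [ 0.57501165 -0.03364144  0.07232437] [-3.14064200e+00  5.58516285e-02  9.73263543e-04] [ 0.47314196  0.13933051 -1.07461225] 0.02394311699149796
```

View pics/s5.png

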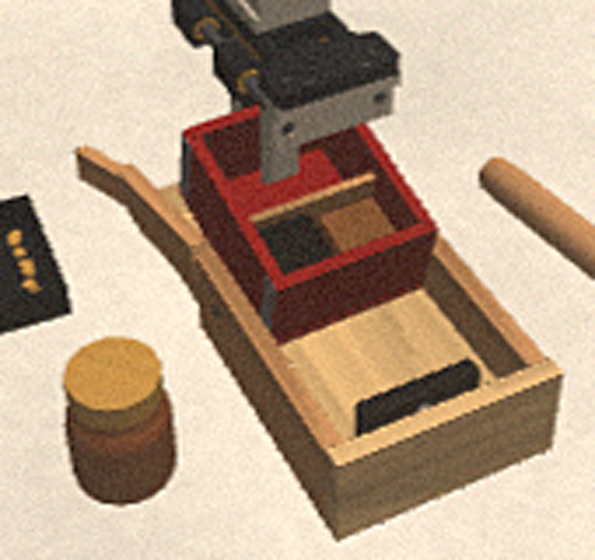

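The nose has dropped to the bay floor and the crate is square. I'll push on, slowing near the lip.

Request:
servo_tool --plan '[[[0.48,0.2,5,0,0,0,0],[0.48,0.2,5,0,0,0,0],[0.48,0.2,5,0,0,0,0],[0.48,0.2,5,0,0,0,0],[0.48,0.2,5,0,0,0,0],[0.48,0.2,5,0,0,0,0],[0.48,0.2,5,0,0,0,0],[0.48,0.2,5,0,0,0,0],[0.48,0.1,4,0,0,0,0],[0.48,0.1,3,0,0,0,0],[0.48,0.1,2,0,0,0,0]]]'

```text
t: 11.1
tool_pos: [0.5772, 0.0149, 0.0726]
orientation: [-3.141, 0.057, 0.0]
force: [0.1, -3.0, -1.4]
opening: 0.0245
```

Request:
servo_tool --plan '[[[0.48,0,1,0,0,0,0],[0.48,0,1,0,0,0,0],[0.48,0,1,0,0,0,0],[0.48,0,1,0,0,0,0],[0.48,0,0,0,0,0,0]]]'

```text
t: 11.6
tool_pos: [0.5772, 0.0187, 0.0727]
orientation: [-3.141, 0.057, -0.0]
force: [0.1, -1.2, -1.1]
opening: 0.024
```

Request:
servo_tool --plan '[[[0.48,0,1,0,0,0,0],[0.48,0,1,0,0,0,0],[0.48,0,1,0,0,0,0],[0.48,0,0,0,0,0,0]]]'

```text
t: 12.0
tool_pos: [0.5772, 0.0218, 0.0727]
orientation: [-3.141, 0.057, -0.0]
force: [-0.4, -1.2, -0.5]
opening: 0.0242
```

Request:
servo_tool --plan '[[[0.48,0,1,0,0,0,0],[0.48,0,1,0,0,0,0],[0.48,0,0,0,0,0,0]]]'

```text
t: 12.3
tool_pos: [0.5772, 0.0238, 0.0727]
orientation: [-3.141, 0.057, -0.0]
force: [-1.2, -2.2, -0.7]
opening: 0.0244
```

```bash
python3 - <<'E'
from h import *
s=monitor.read_state(); print(s["t"],s["tool_pos"],s["orientation"],s["force"],s["opening"])
a=eyes.read_camera("scene")[150:310,230:400,::-1]; a=cv2.resize(cv2.convertScaleAbs(a,alpha=1.6),None,fx=3.5,fy=3.5,interpolation=cv2.INTER_CUBIC)
cv2.imwrite("pics/s6.png",a)
E
```

```text
12.3 [0.57719785 0.02378324 0.07265671] [-3.14093895e+00  5.67430857e-02 -4.07985521e-05] [-1.23148159 -2.21600908 -0.67310774] 0.02437690171829666
```

View pics/s6.png

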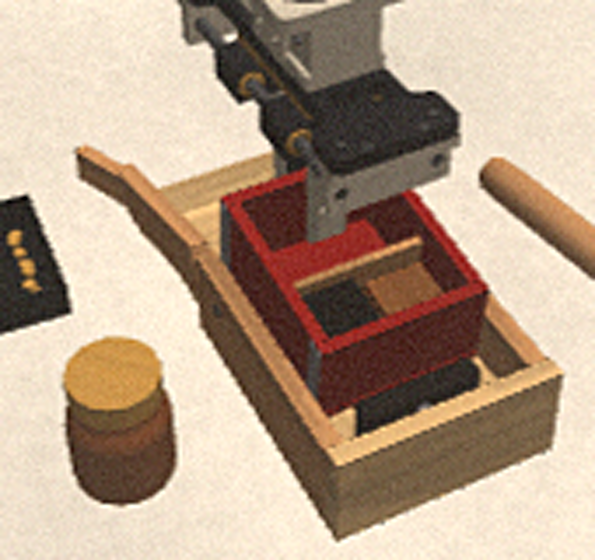

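The crate hasn't fully dropped: its rear looks still raised and there's a visible gap to the buffer. I'll push in small steps and track the red outline numerically.

```bash
cat >> h.py <<'E'
def track():
    im=eyes.read_camera("scene").astype(int); s=monitor.read_state()
    r,g,b=im[...,0],im[...,1],im[...,2]; m=((r>40)&(r>2.2*g)&(r>2.2*b)).astype(np.uint8); m[:150]=0;m[310:]=0;m[:,:230]=0;m[:,400:]=0
    p=np.argwhere(m)[:,::-1]
    # far-side rim: topmost red per column for rear/front left part
    print(round(s["t"],2),s["tool_pos"].round(4),s["force"].round(1),"left",p[p[:,0].argmin()],"right",p[p[:,0].argmax()],"bottom",p[p[:,1].argmax()],"centroid",p.mean(0).round(2),len(p))
E
python3 -c "
from h import *
track()"
```

```text
12.4 [0.5772 0.0238 0.0727] [ 0.1 -0.7 -0.8] left [293 207] right [368 231] bottom [323 267] centroid [328.91 228.67] 1138
```

Request:
servo_tool --plan '[[[0.48,0,1,0,0,0,0],[0.48,0,1,0,0,0,0],[0.48,0,0,0,0,0,0]]]'

```text
t: 12.7
tool_pos: [0.5772, 0.0257, 0.0726]
orientation: [-3.141, 0.057, 0.0]
force: [1.0, -1.7, -0.6]
opening: 0.0242
```

```bash
python3 -c "
from h import *
track()"
```

```text
12.75 [0.5772 0.0257 0.0727] [ 0.6 -2.1 -1.6] left [294 207] right [369 232] bottom [324 268] centroid [328.76 229.  ] 1135
```

Request:
servo_tool --plan '[[[0.48,0,1,0,0,0,0],[0.48,0,1,0,0,0,0],[0.48,0,0,0,0,0,0]]]'

```text
t: 13.05
tool_pos: [0.5772, 0.0278, 0.0726]
orientation: [-3.141, 0.057, 0.0]
force: [0.3, -1.7, -0.8]
opening: 0.0242
```

```bash
python3 -c "
from h import *
track()"
```

```text
13.1 [0.5772 0.0277 0.0726] [-0.  -2.2 -0.9] left [295 207] right [369 232] bottom [324 269] centroid [329.   229.13] 1109
```

Request:
servo_tool --plan '[[[0.48,0,1,0,0,0,0],[0.48,0,1,0,0,0,0],[0.48,0,0,0,0,0,0]]]'

```text
t: 13.4
tool_pos: [0.5772, 0.0297, 0.0726]
orientation: [-3.141, 0.057, 0.0]
force: [0.3, -2.5, -1.3]
opening: 0.0243
```

```bash
python3 -c "
from h import *
track()"
```

```text
13.45 [0.5772 0.0298 0.0726] [ 0.5 -2.1 -0.6] left [277 264] right [370 234] bottom [325 269] centroid [329.2  229.33] 1099
```

Request:
servo_tool --plan '[[[0.48,0,1,0,0,0,0],[0.48,0,1,0,0,0,0],[0.48,0,0,0,0,0,0]]]'

```text
t: 13.75
tool_pos: [0.5772, 0.0317, 0.0726]
orientation: [-3.141, 0.057, 0.0]
force: [0.3, -0.8, -1.7]
opening: 0.024
```

```bash
python3 -c "
from h import *
track()"
```

```text
13.8 [0.5772 0.0317 0.0726] [-0.2 -3.  -1.2] left [295 212] right [370 234] bottom [326 272] centroid [330.82 233.19] 1309
```

```bash
python3 - <<'E'
from h import *
track()
a=eyes.read_camera("scene")[150:310,230:400,::-1]; a=cv2.resize(cv2.convertScaleAbs(a,alpha=1.6),None,fx=3.5,fy=3.5,interpolation=cv2.INTER_CUBIC)
cv2.imwrite("pics/s7.png",a)
E
```

```text
13.85 [0.5772 0.0317 0.0727] [-0.6 -1.4 -1.4] left [295 212] right [370 234] bottom [326 272] centroid [330.91 233.28] 1275
```

View pics/s7.png

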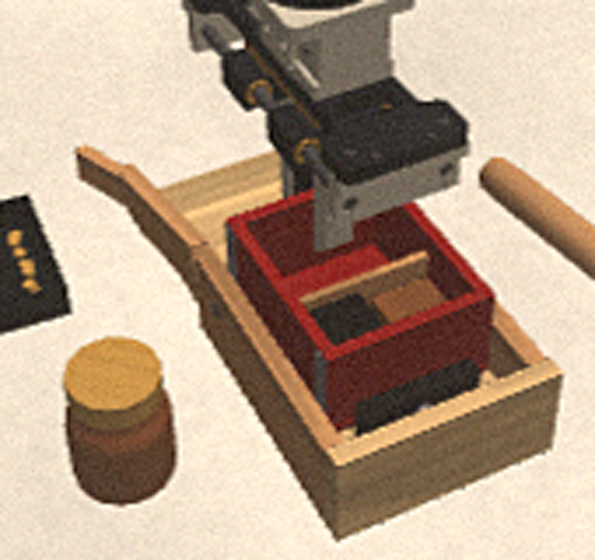

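```bash
python3 - <<'E'
from h import *
i=eyes.camera_info("scene"); RVs=cv2.Rodrigues(i["R"])[0]
W=np.array([(-.06,.05,.06),(.06,.05,.06),(.06,-.05,.06)])*[1,-1,1]  # far side = rack -y
px=np.array([(295.7,211.4),(323.7,250.6),(370.9,234.9)])
def pts(p,W):  # x,y,yaw,pitch(nose down +), rear height
    a=p[3]; Q=W+[.06,0,0]; Q=np.c_[Q[:,0]*np.cos(a)+Q[:,2]*np.sin(a)-.06,Q[:,1],-Q[:,0]*np.sin(a)+Q[:,2]*np.cos(a)+p[4]]
    return place(Q,p)
P=lambda X:cv2.projectPoints(X,RVs,i["t"],i["mtx"],i["D"])[0][:,0]
for lab,rz,pit in(("flat",.022,0),("rear on lip",.0345,.104)):
    f=lambda q:(P(pts([q[0],q[1],q[2],pit,rz],W))-px).ravel()
    r=least_squares(f,[.578,.08,1.535]); print(lab,r.x,"cost",r.cost, "rear rel lip",r.x[1]-.06-.012); print(f(r.x).reshape(-1,2).round(2))
E
```

```text
flat [0.57647828 0.07877599 1.50175178] cost 2.1352372405766964 rear rel lip 0.006775991931125238
[[-0.11 -0.64]
 [-0.79  1.24]
 [ 0.92 -0.92]]
rear on lip [0.5785694  0.07544623 1.53581837] cost 11.028647570503157 rear rel lip 0.0034462277622034736
[[-1.34 -3.21]
 [ 0.22  2.92]
 [ 1.05 -0.56]]
```

The flat pose fits far better than "rear on lip" (cost 2.1 against 11), so the crate has dropped and its rear is about 7 mm past the lip. I'll lower the tips to 47 mm, centre on the wall and grip lightly.

Request:
servo_tool --plan '[[[0.48,0,-3,-4,0,0,0],[0.48,0,-3,-4,0,0,0],[0.48,0,-2,-4,0,0,0],[0.48,0,0,-2.5,0,0,0],[0.48,0,0,0,0,0,0]]]' --force 5

```text
t: 14.4
tool_pos: [0.5767, 0.0236, 0.0574]
orientation: [-3.141, 0.057, 0.002]
force: [0.3, -0.3, 0.6]
opening: 0.0244
```

Request:
servo_tool --plan '[[[0.95,0,0,0,0,0,0],[0.95,0,0,0,0,0,0],[0.95,0,0,0,0,0,0],[0.95,0,0,0,0,0,0],[0.95,0,0,0,0,0,0]]]' --force 5

```text
t: 14.9
tool_pos: [0.5774, 0.0237, 0.0584]
orientation: [-3.141, 0.057, -0.001]
force: [0.4, 0.4, 0.7]
opening: 0.0081
```

Request:
servo_tool --plan '[[[0.95,0,-1,0,0,0,0],[0.95,0,-1,0,0,0,0],[0.95,0,-1,0,0,0,0]]]'

```text
t: 15.2
tool_pos: [0.5774, 0.021, 0.0584]
orientation: [-3.14, 0.056, -0.001]
force: [-1.0, 4.3, 2.3]
opening: 0.008
```

Request:
servo_tool --plan '[[[0.95,0,-1,0,0,0,0],[0.95,0,0,0,0,0,0]]]'

```text
t: 15.4
tool_pos: [0.5774, 0.0196, 0.0584]
orientation: [-3.141, 0.057, -0.001]
force: [-0.6, 3.6, 3.1]
opening: 0.0077
```

Request:
servo_tool --plan '[[[0.95,0,-1,0,0,0,0],[0.95,0,0,0,0,0,0]]]'

```text
t: 15.6
tool_pos: [0.5774, 0.0188, 0.0584]
orientation: [-3.141, 0.057, -0.001]
force: [1.5, 4.3, 4.1]
opening: 0.0079
```

```bash
python3 -c "
from h import *
track()"
```

```text
15.65 [0.5774 0.0188 0.0584] [-0.6  5.5  3.2] left [294 211] right [368 232] bottom [325 270] centroid [329.78 233.27] 1270
```

Request:
servo_tool --plan '[[[0.95,0,-1,0,0,0,0],[0.95,0,0,0,0,0,0]]]'

```text
t: 15.85
tool_pos: [0.5774, 0.0186, 0.0584]
orientation: [-3.139, 0.057, -0.001]
force: [0.5, 8.8, 3.2]
opening: 0.0079
```

Request:
servo_tool --plan '[[[0.95,0,-1,0,0,0,0],[0.95,0,0,0,0,0,0]]]'

```text
t: 16.05
tool_pos: [0.5774, 0.0178, 0.0584]
orientation: [-3.139, 0.057, -0.001]
force: [0.1, 10.3, 3.3]
opening: 0.0098
```

```bash
python3 -c "
from h import *
track()"
```

```text
16.1 [0.5774 0.0179 0.0583] [0.4 9.8 3.5] left [293 211] right [368 232] bottom [325 270] centroid [330.2  233.25] 1280
```

Force has risen to 10 N with the crate stopped, so it bears on the lip. I'll hold briefly, then open and rise.

Request:
servo_tool --plan '[[[0.95,0,0,0,0,0,0],[0.95,0,0,0,0,0,0],[0.95,0,0,0,0,0,0]]]'

```text
t: 16.4
tool_pos: [0.5774, 0.0179, 0.0583]
orientation: [-3.139, 0.056, -0.001]
force: [0.1, 9.7, 3.5]
opening: 0.0091
```

Request:
servo_tool --plan '[[[0.48,0,0,0,0,0,0],[0.48,0,0,0,0,0,0],[0.48,0,0,0,0,0,0],[0.48,0,0,5,0,0,0],[0.48,0,0,15,0,0,0],[0.48,0,0,30,0,0,0],[0.48,0,0,30,0,0,0],[0.48,-20,-20,30,0,0,0],[0.48,-20,-40,20,0,0,0],[0.48,-20,-40,0,0,0,0],[0.48,-20,-40,0,0,0,0],[0.48,-20,-40,0,0,0,0]]]'

```text
t: 17.6
tool_pos: [0.4767, -0.165, 0.1902]
orientation: [3.14, -0.056, 0.004]
force: [-0.5, -0.9, 1.1]
opening: 0.0239
```

```bash
python3 - <<'E'
from h import *
track()
t=eyes.read_camera("top")[155:265,200:460,::-1]; t=cv2.resize(cv2.convertScaleAbs(t,alpha=1.7),None,fx=3,fy=3,interpolation=cv2.INTER_CUBIC)
a=eyes.read_camera("scene")[170:290,230:400,::-1]; a=cv2.resize(cv2.convertScaleAbs(a,alpha=1.6),None,fx=2,fy=2,interpolation=cv2.INTER_CUBIC)
o=np.zeros((330+240,780,3),np.uint8); o[:330]=t; o[330:,:340]=a
cv2.imwrite("pics/f8.png",o)
E
```

```text
17.65 [ 0.474  -0.1704  0.1899] [-0.1 -4.6 -0.1] left [294 211] right [368 232] bottom [324 269] centroid [330.33 230.29] 1260
```

The picture limit is reached, so the last check has to be numeric: the rim in the top and scene views.

```bash
python3 - <<'E'
from h import *
track()
im=eyes.read_camera("top").astype(int); r,g,b=im[...,0],im[...,1],im[...,2]
m=((r>45)&(r>2*g)&(r>2*b)).astype(np.uint8); m[:150]=0; m[270:]=0; m[:,:200]=0; m[:,350:]=0
p=np.argwhere(m)[:,::-1].astype(np.int32); bx=cv2.minAreaRect(p); print(bx,len(p))
c=cv2.boxPoints(bx); P=back(c,.082,I); print(P[:,:2].round(4).tolist())
L=[np.linalg.norm(P[k]-P[(k+1)%4]).round(4) for k in range(4)]; print("sides",L)
for k in range(4):
    d=P[(k+1)%4]-P[k]; print(np.arctan2(d[1],d[0]).round(3),end=" ")
rk=np.array([.578,.012,1.535]); print(to_rack(P[:,:2],rk).round(4).tolist())
E
```

```text
17.8 [ 0.4772 -0.1644  0.1895] [ 0.1  0.1 -0.1] left [294 211] right [368 232] bottom [324 269] centroid [330.73 230.25] 1256
((268.4879455566406, 204.70516967773438), (64.9465560913086, 55.13998031616211), 3.3664608001708984) 2335
[[0.528, 0.1329], [0.6318, 0.131], [0.6263, 0.009], [0.523, 0.0129]]
sides [np.float64(0.1038), np.float64(0.1221), np.float64(0.1034), np.float64(0.1201)]
-0.018 -1.616 3.104 1.529 [[0.119, 0.0543], [0.1209, -0.0495], [-0.0012, -0.0484], [-0.001, 0.055]]
```

```bash
python3 -c "
from plant import job
print(job.close_job())"
```

```text
the job is handed in; nothing more can be done
None
```

The crate is in the bay, flat, square and against the lip, and I handed the job in at about 18 s of the 70 s allowed. The hand-in gives no verdict, so this rests on my own checks.

**What I did:** I gripped the rear wall and turned the crate square to the rack. The first turn slipped at 10 N, so I regripped at 40 N. I then pushed it up the ramp with the outer finger standing loosely behind the rear wall. It climbed between the rails, the nose dropped, and the rear edge fell behind the lip. I drew it back with a 5 N grip until it stopped, with about 10 N at the wrist. I held that for about 0.5 s, then released and moved clear.

**Last checks:**
- **Position:** in the top view the rim spans rack x of about -1 to +120 mm, so the rear edge is at the lip to within the 2–3 mm accuracy of my rack estimate.
- **Squareness:** the crate's long sides agree with the rack direction within about 0.01 rad.
- **After release:** the crate's outline moved by no more than 1 pixel from where it was during the tug, and the wrist force was near zero.
- **Flatness:** a fit made just after the drop clearly favoured flat over "rear still on the lip".

**Not confirmed:**
- The picture limit was reached, so I checked the final state by numbers only.
- I did not measure the force on the lip or buffer directly. The highest wrist force I read was about 10 N.
- I did not measure the hammer, jar and tray again at the end. The arm never went near them, and the jar, the tray and the hammer's handle (its head was out of frame) looked undisturbed in the last picture I viewed.

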